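Close the acrylic parts cabinet and lock it with its rod

TASK

Swing the little clear door of the parts cabinet fully shut so that its two brackets line up with the two on the cabinet, then take the red-handled locking rod from its wooden rest and slide it in from the right (the robot's right) through all four brackets until its collar is up against the right-hand bracket. Let go of it there, and leave the mallet, latch, funnel and drawer pull where they are.

Things in the scene. Friction and masses are not known exactly. Their poses are not given: they have to be found in the camera images.
- cabinet: Clear acrylic parts cabinet, fixed (sizes here are in mm): 120 deep (x), 220 wide (y), 175 high. Origin: centre of underside, z up. Its front is the plane x = -60, facing -x, the robot. Two dark brackets stand out 36 from the front: plates 8 thick (y), 30 high, each with a round 15 hole along y, centred 18 in front of the front (x = -78), 145 above the shelf, at y = -90 (right) and +90 (left).
- door (a joint): Door angle, rad: 0 = fully shut against its stop; it grows as the free edge swings out towards the robot, at most 1.2. Starts ajar, 0.35 to 0.8. Stiff hinge: stays where it is left; about 1 N at mid-door moves it. Door: clear panel with blue border, 130 wide, 8 thick, from 50 to 170 above the shelf. A knob 14 across sticks out 16, 112 from the hinge, 75 above the shelf.
- door_hinge (a point): Point on the upright hinge axis (cabinet frame x = -61, y = +65), 110 above the shelf. Axes turn with the door: it runs from the hinge along -y; its outer face holds the axis and looks along -x. On the face two brackets like the cabinet's (36 out, 8 thick, 15 hole 18 off the face, 145 up) at 25 and 105 from the hinge; 72 of clear face between them to push on.
- door_eye (a point): Centre of the hole in the door bracket that lies 105 from the hinge. With the door shut it is at x = -79, y = -40, z = 145 in the cabinet frame; the other door bracket is then at y = +40.
- right_eye (a point): Centre of the hole in the cabinet's right-hand fixed bracket, where the rod goes in; its y axis is the hole axis and points to the other brackets.
- left_eye (a point): Centre of the hole in the cabinet's left-hand fixed bracket, the last one the rod goes through.
- rod_grip (a point): Centre of the rod's flat red grip, on the rod axis; rod runs along +y. Grip 14 mm wide (x), 55 long (y), 26 high (z), upright at the start. Then a collar, 24 diameter, 6 thick, far face 33.5 from this point; then a brass shaft, 10 diameter, 210 long, last 12 tapering to a 4 nose. About 110 g; balances about 90 from here. Starts level, axis 40 above the shelf.
- rod_tip (a point): End of the rod's nose, 243.5 from the grip's centre along the rod (+y).
- rest: Fixed wooden rest in which the rod lies along its y axis: base 60 x 170 x 12, two blocks 60 x 18, 47 high, at y = -65 and +65, each with an open-topped notch 14 wide and 12 deep. Origin at the centre of its underside; the red grip overhangs it, its centre at y = -125.
- mallet: Bystander: mallet with a blue head (54 diameter, 85 long) and wooden handle 200 long, lying on the shelf. Origin under the head; the handle runs along -x.
- latch: Bystander: zinc door latch, plate 40 x 75, 20 high. Origin under its centre.
- funnel: Bystander: black plastic funnel standing mouth down, 96 diameter, 100 high. Origin under its centre.
- pull: Bystander: aluminium drawer pull, 106 long along its y, 31 high, standing on its feet. Origin under its centre.

How it is judged:
On the way, in this order (a step that is already met when the one before it is completed fails the run):
1. the door is shut (within 0.03 rad) with the rod not yet in the brackets (value of joint door below 0.03 rad and y of rod_tip in the frame of cabinet below -0.07 m), for 0.2 s.
2. the rod's nose has come out of the last bracket, on the line of the holes (distance between rod_tip and left_eye below 0.03 m and y of rod_tip in the frame of left_eye above 0.006 m and angle between the y axis of rod_grip and the y axis of cabinet, either way round below 0.06 rad), for 0.05 s.
At the end, for the whole second after the job is handed in: The door is shut (within 0.06 rad), the rod lies through all four brackets along the line of the holes (within 0.05 rad, nose within 7 mm of the line) with its grip on the right, pushed in to within about 6 mm of its collar touching the right-hand bracket, and is let go (value of joint door below 0.06 rad and angle between the y axis of rod_grip and the y axis of cabinet, either way round below 0.05 rad and y of rod_tip in the frame of left_eye above 0.02 m and distance between rod_tip and left_eye below 0.032 m and x of rod_tip in the frame of left_eye between -0.007 and 0.007 m and z of rod_tip in the frame of left_eye between -0.007 and 0.007 m and distance between rod_grip and right_eye below 0.045 m).
It fails at once if the mallet, latch, funnel or drawer pull is moved more than 25 mm (distance of any of mallet, latch, funnel, pull from where it was at the start of the episode above 0.025 m).
It also fails if it takes over 64 s, if anything falls off the work surface, if the arm or the gripper's body presses on something with over 40 N, if the wrist force passes 120 N, or if a joint passes its speed limit or range.

ROBOT

A 7-joint arm with a two-finger parallel gripper is mounted at the origin on the work surface. World frame = base frame: x ahead of the robot, y to its left, z up, the work surface at z = 0. Lengths are in m, angles in rad, forces in N, time in s.
With the tool pointing down it reaches from about 0.35 to 0.9 m from the base axis. Payload 8.1 kg.
Tool frame: the origin (TCP) lies on the centre line of the jaws, within the pads' length; the fingertips stand 25 mm ahead of it and the grasp point (between the pads) lies 6 mm ahead of it; z points along the fingers, y is the direction in which the jaws open and shut (so a half turn about z gives the same grasp; the last joint's range is limited). The gripper opens to 92 mm and grips with 3 to 60 N. Pads are 19 mm wide; open, the fingers measure 130 mm over their backs; the gripper's body (75 mm by 190 mm) begins 47 mm behind the grasp point.
Start: joints at [-1.222, 0.434, 0.025, 1.573, -0.012, 1.134, -0.075], TCP at [0.273, 0.562, 0.252] pointing down, gripper open.
Joint ranges: [-2.62, 2.62], [-0.44, 2.09], [-1.27, 1.32], [0.08, 2.57], [-1.32, 4.46], [0.12, 2], [-2.74, 2.74]. Speed limits (rad/s): [2.22, 2.22, 3.01, 3.01, 3.14, 3.14, 3.14].

INTERFACE

Orientations are given as a rotation vector (axis times angle).
In Python, from cell import arm gives the robot as it stands. The module is installed in compiled form; this text tells all that it offers.
- The arm moves only by the shell command python3 -m crank 'ROWS'. ROWS is JSON, a list of rows, each a list of 3 entries, a list of its own where there are three numbers: the turn, a rotation vector about the tool's x, y, z in rad, then the shift along the tool's x, y, z in mm, then the finger opening in mm, from 0 to 91.8. In form: [[[ax, ay, az], [dx, dy, dz], claw], ...]. A call has exactly 8 rows; each row is the pose to reach, as a shift and turn from the pose commanded when the call began, along the tool's axes at that moment; what a row does not reach only later rows make up. A row lasts 1/10 s, in which the tool goes at most 50 mm and 8.59 degrees, less where a joint would pass 70% of its speed; a pose out of reach is approached as far as the arm can. A call with a gripper value outside its range is refused whole. The fingers move at their own pace and stop on an object; the grip force is fixed at half the most. Time passes only in rows, so rows that repeat a pose let the fingers close, or fill a call up. It gives the time, the measured TCP pose, the force and the opening at its end, in the units of the state.
- arm.state(): the state, without advancing time (a new reading comes with each control period).
- arm.read_camera(name): name is "scene" or "top" or "wrist"; returns a dict with "img" (400x640x3 uint8, red, green, blue), "intrinsics" (3x3 intrinsics, pixels), "world_from_camera" (4x4, takes a point from camera to world coordinates); the wrist camera has in their place "T_tool_cam" (4x4, takes a point from camera to tool coordinates, whose origin is the TCP and whose axes are the flange's). Camera axes: x right, y down, z forward; pixel columns grow to the right and rows downward; lengths in m; the calibration is good to about 2 mm. A picture is of the moment at which its call begins: read the wrist's pose just before it. There is no depth.
- arm.hand_in(): hands the job in, once; it reports no verdict.
The state is a dict: "time": time; "q": joint angles; "joint_velocities": joint speeds; "effort": joint torques, N m; "position": TCP position; "ee_rot": TCP orientation; "wrist_force": force on the tool from outside, world axes, zero at the start; "torque": the same for the moment, N m; "grip_width": finger opening in m.
Only numpy, scipy, OpenCV 4.12 (cv2) and the standard library are available. Lean on these libraries where they do the work, as an engineer would, in place of code of your own. Each camera call takes 0.05 s, during which the arm holds its last target.

## Working session

There is one attempt and no reset: what is moved stays moved. The work goes in short steps, Python scripts to look and compute and a shell command to move; the robot and the scene stay as the last step left them, time stands still between calls to the robot, and variables do not carry over. Pictures are saved under pics/ and viewed, and the job is handed in when it is done.

```bash
mkdir -p pics; ls
cat > look.py <<'E'
import sys,cv2,json,numpy as np
from cell import arm
def snap(name,tag):
    s=arm.state(); r=arm.read_camera(name)
    cv2.imwrite(f'pics/{tag}.png',cv2.cvtColor(r['img'],cv2.COLOR_RGB2BGR))
    d={k:np.array(v).tolist() for k,v in r.items() if k!='img'}; d['state']={k:np.array(v).tolist() for k,v in s.items()}
    json.dump(d,open(f'pics/{tag}.json','w')); return d
if __name__=='__main__':
    for a in sys.argv[1:]:
        n,t=a.split(':'); d=snap(n,t)
        print(n,{k:np.round(v,3).tolist() for k,v in d.items() if k!='state'})
    print({k:np.round(v,4).tolist() for k,v in d['state'].items()})
E
python3 look.py scene:s0 top:t0 wrist:w0
```

```text
pics
scene {'intrinsics': [[405.938, 0.0, 319.632], [0.0, 405.938, 199.416], [0.0, 0.0, 1.0]], 'world_from_camera': [[-0.585, 0.688, -0.431, 1.001], [0.811, 0.488, -0.322, 0.351], [-0.011, -0.538, -0.843, 0.968], [0.0, 0.0, 0.0, 1.0]]}
top {'intrinsics': [[492.713, 0.0, 328.145], [0.0, 492.713, 191.487], [0.0, 0.0, 1.0]], 'world_from_camera': [[-0.024, -0.988, 0.152, 0.366], [-1.0, 0.024, -0.0, 0.026], [-0.003, -0.152, -0.988, 1.426], [0.0, 0.0, 0.0, 1.0]]}
wrist {'intrinsics': [[348.914, 0.0, 321.179], [0.0, 348.914, 199.8], [0.0, 0.0, 1.0]], 'T_tool_cam': [[-0.002, -0.956, -0.293, 0.078], [1.0, -0.002, 0.001, 0.001], [-0.001, -0.293, 0.956, -0.131], [0.0, 0.0, 0.0, 1.0]]}
{'time': 0.1, 'q': [-1.2216, 0.4351, 0.025, 1.574, -0.0116, 1.134, -0.0751], 'joint_velocities': [0.0006, -0.0012, 0.0019, -0.0014, -0.0014, -0.0009, -0.0001], 'effort': [0.0042, -66.9113, 0.9885, -31.5142, -0.0605, 0.0373, 0.0], 'position': [0.2727, 0.5619, 0.251], 'ee_rot': [-0.7037, -3.0616, 0.0021], 'wrist_force': [0.3207, -0.8307, -0.0425], 'torque': [0.0007, -0.0051, 0.0232], 'grip_width': 0.0918}
```

View pics/s0.png

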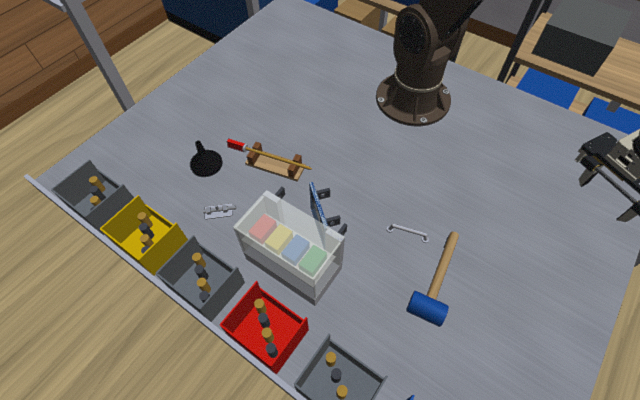

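View pics/t0.png

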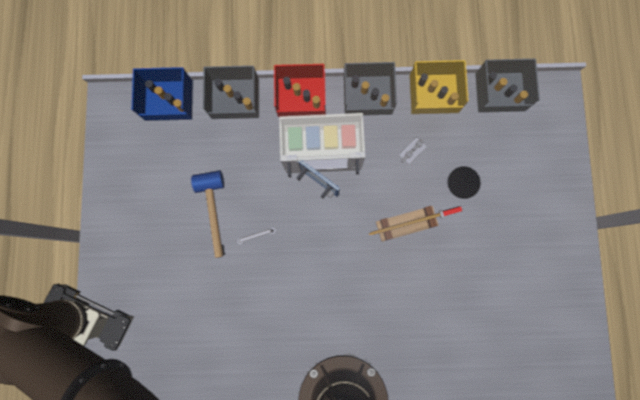

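View pics/w0.png

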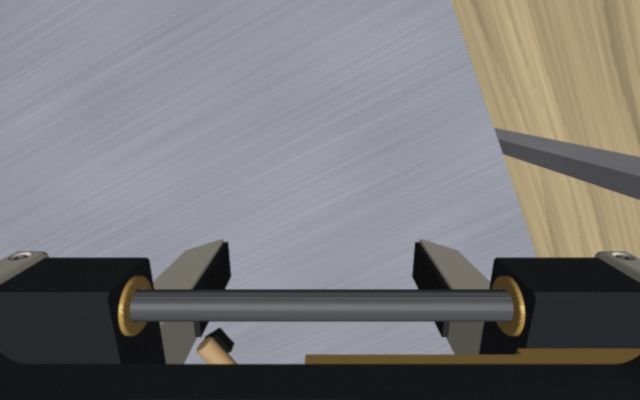

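Top view: the cabinet is near (322,138), the door swings toward the robot with its brackets near (300,178) and (328,192). The rod runs from (372,232) to its grip at (452,211), with the funnel at (463,182). I'll enlarge both views.

Run:
```python
import cv2
t=cv2.imread('pics/t0.png');s=cv2.imread('pics/s0.png')
cv2.imwrite('pics/t0c.png',cv2.resize(t[105:205,270:380],None,fx=6,fy=6,interpolation=cv2.INTER_CUBIC)[:600])
cv2.imwrite('pics/t0r.png',cv2.resize(t[165:250,360:490],None,fx=6,fy=6,interpolation=cv2.INTER_CUBIC))
cv2.imwrite('pics/s0c.png',cv2.resize(s[120:310,190:360],None,fx=4.5,fy=3.15,interpolation=cv2.INTER_CUBIC) if 0 else cv2.resize(s[170:310,225:360],None,fx=4,fy=4,interpolation=cv2.INTER_CUBIC))
cv2.imwrite('pics/s0r.png',cv2.resize(s[125:190,180:320],None,fx=5.5,fy=5.5,interpolation=cv2.INTER_CUBIC))
```

```text
(no output)
```

View pics/t0c.png

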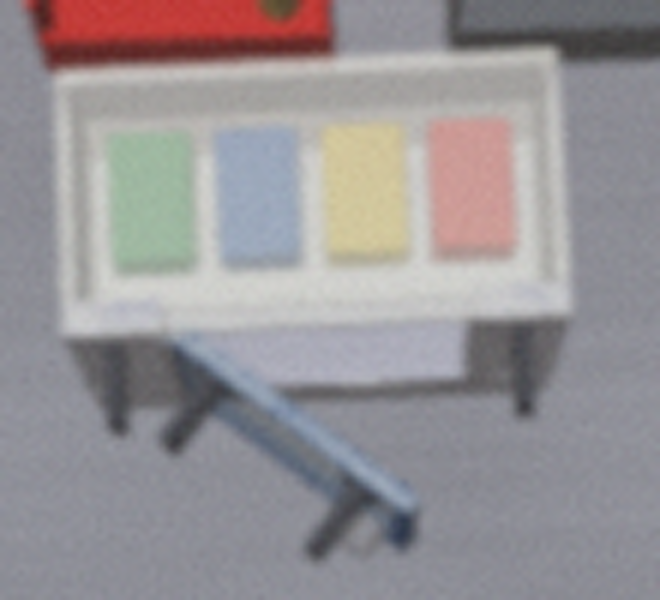

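View pics/t0r.png

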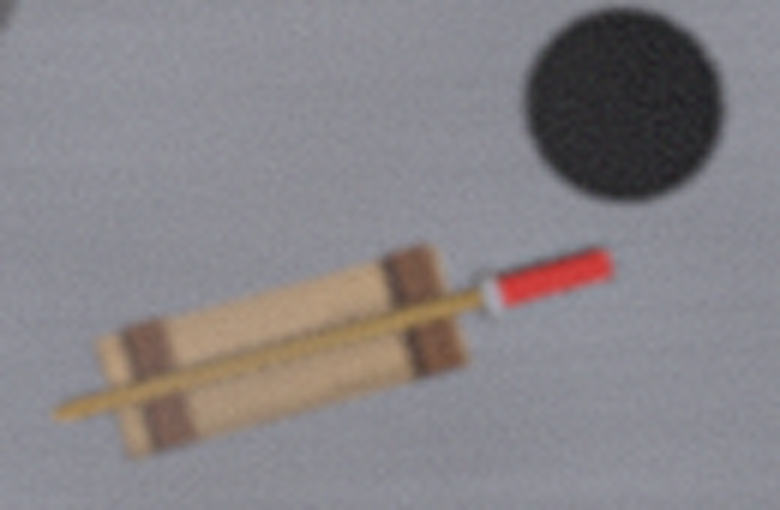

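View pics/s0c.png

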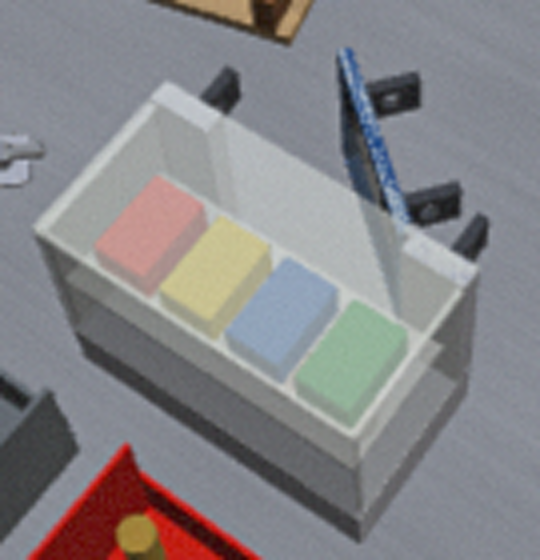

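View pics/s0r.png

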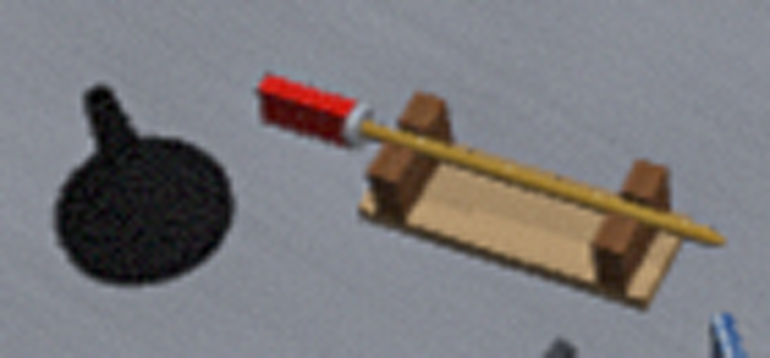

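```bash
cat > geo.py <<'E'
import json,numpy as np
from scipy.spatial.transform import Rotation as R
def cam(tag):
    d=json.load(open(f'pics/{tag}.json')); K=np.array(d['intrinsics'])
    if 'world_from_camera' in d: T=np.array(d['world_from_camera'])
    else:
        T=np.eye(4);T[:3,:3]=R.from_rotvec(d['state']['ee_rot']).as_matrix();T[:3,3]=d['state']['position'];T=T@np.array(d['T_tool_cam'])
    return K,T
def proj(tag,p):
    K,T=cam(tag);c=(np.atleast_2d(p)-T[:3,3])@T[:3,:3];u=c@K.T;return u[:,:2]/u[:,2:]
def ray(tag,uv,z):
    K,T=cam(tag);d=T[:3,:3]@np.linalg.inv(K)@np.array([*uv,1.]);return T[:3,3]+d*(z-T[2,3])/d[2]
def place(x,y,a,P):
    c,s=np.cos(a),np.sin(a);P=np.atleast_2d(P);return np.c_[x+c*P[:,0]-s*P[:,1],y+s*P[:,0]+c*P[:,1],P[:,2]]
def door(th,P): # door coords: (out of face -> -x, along -y dist, z); returns cabinet frame
    return np.array([[-.061-d*np.sin(th)-o*np.cos(th), .065-d*np.cos(th)+o*np.sin(th), z] for o,d,z in P])
E
cat > fit0.py <<'E'
from geo import *
from scipy.optimize import least_squares
t=lambda u,v:(270+u/6,105+v/6)
s=lambda u,v:(225+u/4,170+v/4)
C=[[.06,.11,.175],[.06,-.11,.175],[-.06,-.11,.175],[-.06,.11,.175]]
tc=np.array([t(55,72),t(558,48),t(570,315),t(65,335)])-.4
sc=np.array([s(358,435),s(38,230),s(168,85),s(475,270)])-.4
dh=[[.018,.101,.145],[.018,.021,.145]]; sh=np.array([s(393,98),s(432,210)])-.4
# top: bracket ends, top edge z=.16, out .036
db=[[.036,.105,.160],[.036,.025,.160]]; tb=np.array([t(318,553),t(174,445)])-.4
cb=[[-.096,-.09,.16],[-.096,.09,.16]]; tcb=np.array([t(525,410),t(118,428)])-.4
def f(p,full=False):
    x,y,a,th=p
    r=[proj('t0',place(x,y,a,C))-tc,proj('s0',place(x,y,a,C))-sc,proj('s0',place(x,y,a,door(th,dh)))-sh,proj('t0',place(x,y,a,door(th,db)))-tb,proj('t0',place(x,y,a,cb))-tcb]
    return r if full else np.concatenate(r).ravel()
o=least_squares(f,[.62,.03,0,.5],loss='soft_l1');print(o.x);
for r in f(o.x,1):print(np.round(r,1).tolist())
tr=lambda u,v:(360+u/6,165+v/6)
sr=lambda u,v:(180+u/5.5,125+v/5.5)
def g(p,full=False):
    x,y,a=p
    r=[proj('t0',place(x,y,a,[[0,.2435,.04],[0,-.0275,.053],[0,.0275,.053]]))-np.array([tr(58,412),tr(610,253),tr(500,289)])+.4,
       proj('s0',place(x,y,a,[[0,.2435,.04],[0,-.0275,.053],[0,.0275,.053]]))-np.array([sr(722,240),sr(264,80),sr(356,104)])+.4]
    return r if full else np.concatenate(r).ravel()
o=least_squares(g,[.35,-.3,.2]);print(o.x)
for r in g(o.x,1):print(np.round(r,1).tolist())
print('funnel',ray('t0',tr(622,105),.0))
E
python3 fit0.py
```

```text
[0.70289673 0.03984279 0.02509784 0.67418753]
[[-0.1, 0.1], [-0.5, 0.1], [0.3, 0.1], [-0.2, 0.9]]
[[-0.3, 0.4], [-1.3, -0.8], [-0.4, -1.6], [1.7, -1.4]]
[[-0.3, 0.4], [0.2, -0.1]]
[[-0.3, -0.5], [-1.2, -0.3]]
[[0.6, -0.7], [-0.4, -0.3]]
[ 0.51457932 -0.32049612  0.24360392]
[[-0.9, 0.5], [0.4, 1.1], [-0.0, 0.2]]
[[0.5, 0.3], [-0.9, 0.0], [-1.1, 0.9]]
funnel [ 0.60176678 -0.37227996  0.        ]
```

Fit residuals are about 1 px. Cabinet is at (0.703, 0.040) with yaw 0.025, the door at 0.674 rad, and the rod grip at (0.515, -0.320) with yaw 0.244. Next I'll write a move helper.

```bash
cat > mv.py <<'E'
import sys,numpy as np
from geo import *
CAB=[.7029,.0398,.0251]
def to(cmd,target,yaw,n=None):
    # cmd = state ; yaw = world angle of tool +y (jaw) axis; tool down
    R0=R.from_rotvec(cmd['ee_rot']); y=np.array([np.cos(yaw),np.sin(yaw),0]);z=np.array([0,0,-1.]);x=np.cross(y,z)
    R1=R.from_matrix(np.c_[x,y,z]); rel=(R0.inv()*R1).as_rotvec(); d=R0.inv().apply(np.array(target)-cmd['position'])*1000
    return np.round(rel,3).tolist(),np.round(d,1).tolist()
def doorpt(th,o,d,z): return place(*CAB,door(th,[[o,d,z]]))[0]
E
python3 - <<'E'
from mv import *; from cell import arm
s=arm.state();M=R.from_rotvec(s['ee_rot']).as_matrix();print(M.round(3))
for yaw in (.025,.025+np.pi):
    for o,z in((.06,.26),(.06,.155),(.024,.155)):
        p=doorpt(.674,o,.065,z);print(yaw,p.round(3),to(s,p,yaw))
    p=doorpt(0,.0195,.065,.155);print(p)
E
```

```text
[[-0.9    0.437 -0.   ]
 [ 0.437  0.9   -0.001]
 [-0.    -0.001 -1.   ]]
0.025 [0.553 0.088 0.26 ] ([-0.001, 0.001, 1.094], [-459.4, -304.2, -8.5])
0.025 [0.553 0.088 0.155] ([-0.001, 0.001, 1.094], [-459.4, -304.1, 96.5])
0.025 [0.582 0.066 0.155] ([-0.001, 0.001, 1.094], [-494.7, -311.1, 96.6])
[0.62242536 0.03777966 0.155     ]
3.166592653589793 [0.553 0.088 0.26 ] ([-0.001, -0.001, -2.048], [-459.4, -304.2, -8.5])
3.166592653589793 [0.553 0.088 0.155] ([-0.001, -0.001, -2.048], [-459.4, -304.1, 96.5])
3.166592653589793 [0.582 0.066 0.155] ([-0.001, -0.001, -2.048], [-494.7, -311.1, 96.6])
[0.62242536 0.03777966 0.155     ]
```

```bash
python3 -m crank '[[[0,0,0.09],[-37,-25,0],40],[[0,0,0.18],[-75,-50,0],0],[[0,0,0.27],[-112,-75,0],0],[[0,0,0.36],[-150,-100,0],0],[[0,0,0.45],[-187,-125,0],0],[[0,0,0.54],[-225,-150,0],0],[[0,0,0.63],[-262,-175,0],0],[[0,0,0.71],[-300,-200,0],0]]'
cat > nx.py <<'E'
import sys; from mv import *; from cell import arm
s=arm.state(); print('t',s['time'],np.round(s['position'],4),'rot',np.round(s['ee_rot'],3),'F',np.round(s['wrist_force'],1),'w',np.round(s['grip_width'],4),'q',np.round(s['q'],2))
for a in sys.argv[1:]:
    v=[float(k) for k in a.split(',')]; print(a,to(s,v[:3],v[3]))
E
python3 nx.py 0.553,0.088,0.26,0.025 0.553,.088,.155,.025
```

```text
time: 0.95
position: [0.4559, 0.2497, 0.2518]
ee_rot: [-1.729, -2.623, -0.0]
wrist_force: [0.7, 0.2, 0.2]
grip_width: 0.0325
t 0.95 [0.4559 0.2497 0.2518] rot [-1.729 -2.623 -0.   ] F [0.7 0.2 0.2] w 0.0325 q [-0.83  0.26  0.29  1.85 -0.09  1.05 -0.11]
0.553,0.088,0.26,0.025 ([-0.0, -0.0, 0.381], [-186.9, 25.5, -8.3])
0.553,.088,.155,.025 ([-0.0, -0.0, 0.381], [-186.9, 25.4, 96.7])
```

```bash
python3 -m crank '[[[0,0,0.09],[-40,5,0],0],[[0,0,0.18],[-80,10,0],0],[[0,0,0.27],[-120,16,0],0],[[0,0,0.36],[-160,22,-3],0],[[0,0,0.381],[-187,25,-5],0],[[0,0,0.381],[-187,25,25],0],[[0,0,0.381],[-187,25,60],0],[[0,0,0.381],[-187,25,95],0]]'
python3 look.py top:t1 scene:s1 | tail -1
python3 - <<'E'
import cv2
t=cv2.imread('pics/t1.png');s=cv2.imread('pics/s1.png')
cv2.imwrite('pics/m1.png',cv2.hconcat([cv2.resize(t[110:230,260:380],(400,400)),cv2.resize(s[150:270,260:380],(400,400))]))
E
python3 - <<'E'
from mv import *;from cell import arm
s=arm.state()
for th,o in((.674,.024),(.6,.021),(.45,.020),(.3,.0195),(.15,.019),(.05,.019),(0,.019),(-.03,.019)):
    p=doorpt(th,o,.065,.155);print(th,p.round(4),to(s,p,.025))
E
```

```text
time: 1.75
position: [0.5528, 0.0895, 0.1557]
ee_rot: [2.191, 2.251, 0.001]
wrist_force: [0.3, 1.1, -0.1]
grip_width: 0.0002
{'time': 1.8, 'q': [-0.5468, 0.4514, 0.3986, 1.8801, -0.2241, 0.8611, -0.0077], 'joint_velocities': [-0.0181, -0.0317, 0.0071, -0.023, 0.0432, 0.1534, -0.0411], 'effort': [2.5302, -76.2872, 9.7083, -35.2109, 0.3035, 0.4964, -0.3658], 'position': [0.5496, 0.0893, 0.1503], 'ee_rot': [-2.1875, -2.25, 0.0099], 'wrist_force': [-3.1996, -0.4676, -4.2746], 'torque': [-0.0908, 0.2174, 0.0927], 'grip_width': 0.0005}
0.674 [0.5819 0.066  0.155 ] ([-0.008, 0.002, 0.003], [-24.2, 31.5, -2.4])
0.6 [0.5873 0.0601 0.155 ] ([-0.008, 0.002, 0.003], [-30.2, 36.8, -2.4])
0.45 [0.5953 0.0523 0.155 ] ([-0.008, 0.002, 0.003], [-38.3, 44.5, -2.5])
0.3 [0.6039 0.046  0.155 ] ([-0.008, 0.002, 0.003], [-44.8, 52.9, -2.5])
0.15 [0.6133 0.0411 0.155 ] ([-0.008, 0.002, 0.003], [-50.0, 62.3, -2.6])
0.05 [0.6197 0.0387 0.155 ] ([-0.008, 0.002, 0.003], [-52.5, 68.5, -2.6])
0 [0.6229 0.0378 0.155 ] ([-0.008, 0.002, 0.003], [-53.6, 71.7, -2.7])
-0.03 [0.6249 0.0373 0.155 ] ([-0.008, 0.002, 0.003], [-54.1, 73.7, -2.7])
```

View pics/m1.png

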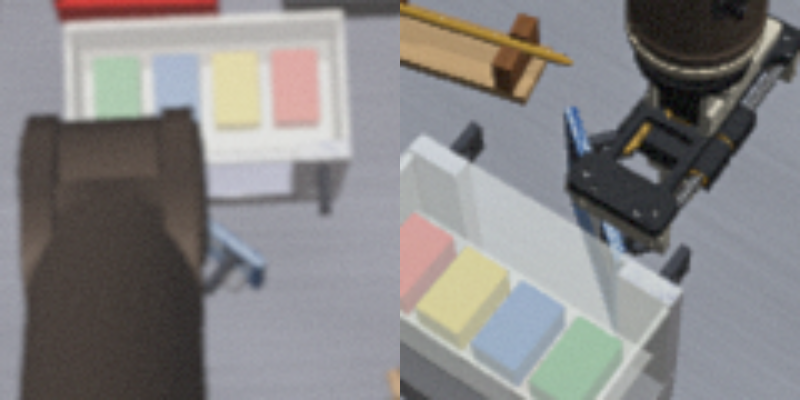

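```bash
python3 -m crank '[[[0,0,0],[-11,15,0],0],[[0,0,0],[-22,29,0],0],[[0,0,0],[-28,34,0],0],[[0,0,0],[-36,42,0],0],[[0,0,0],[-42,50,0],0],[[0,0,0],[-47,58,0],0],[[0,0,0],[-49,63,0],0],[[0,0,0],[-50,65,0],0]]'
python3 look.py scene:s2 | tail -1
python3 - <<'E'
import cv2
s=cv2.imread('pics/s2.png')
cv2.imwrite('pics/m2.png',cv2.resize(s[160:280,220:380],(800,600)))
E
python3 nx.py 0.6229,.0378,.155,.025
```

```text
time: 2.65
position: [0.6196, 0.0412, 0.1567]
ee_rot: [2.191, 2.252, -0.0]
wrist_force: [-0.5, 0.3, 0.6]
grip_width: 0.0004
{'time': 2.65, 'q': [-0.4228, 0.5356, 0.3995, 1.718, -0.2484, 0.9382, 0.1019], 'joint_velocities': [0.0201, 0.0242, -0.0053, -0.0361, -0.0067, 0.0208, 0.0177], 'effort': [0.4716, -66.8448, 7.9924, -27.5668, 0.0794, -0.2845, 0.0185], 'position': [0.6196, 0.0412, 0.1567], 'ee_rot': [2.1905, 2.2516, -0.0001], 'wrist_force': [-0.5153, 0.2895, 0.5611], 'torque': [-0.0266, 0.2209, -0.0493], 'grip_width': 0.0004}
t 2.7 [0.6197 0.0412 0.1567] rot [ 2.19   2.252 -0.   ] F [ 0.1  1.  -0.1] w 0.0003 q [-0.42  0.54  0.4   1.72 -0.25  0.94  0.1 ]
0.6229,.0378,.155,.025 ([0.0, 0.0, 0.003], [-3.5, 3.1, 1.7])
```

View pics/m2.png

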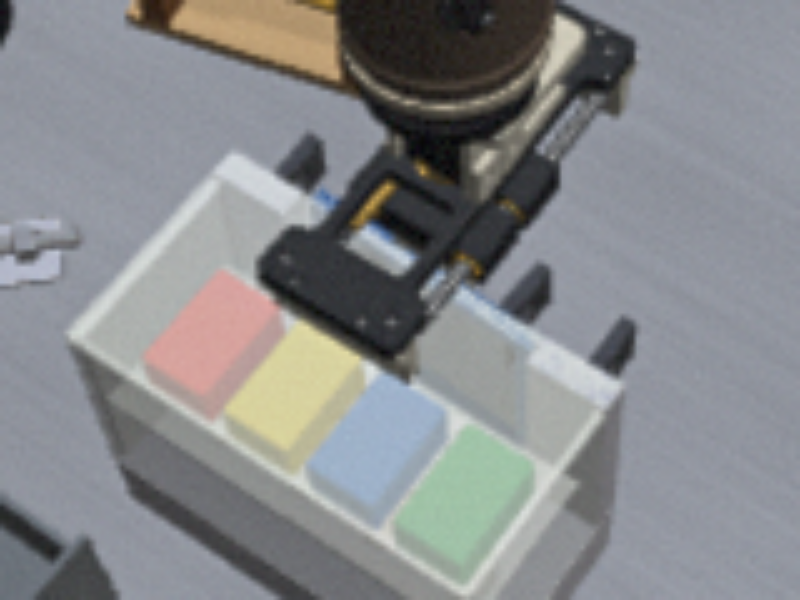

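The door is almost shut. I'll creep in until the force rises.

```bash
python3 -m crank '[[[0,0,0],[0,1,0],0],[[0,0,0],[-1,2,0],0],[[0,0,0],[-1,2.5,0],0],[[0,0,0],[-1,3,0],0],[[0,0,0],[-1,3.5,0],0],[[0,0,0],[-1,4,0],0],[[0,0,0],[-1,4.5,0],0],[[0,0,0],[-1,5,0],0]]'; python3 nx.py
```

```text
time: 3.5
position: [0.6238, 0.0408, 0.1566]
ee_rot: [-2.19, -2.252, 0.001]
wrist_force: [-3.1, 0.5, 1.9]
grip_width: 0.0003
t 3.5 [0.6238 0.0408 0.1566] rot [-2.190e+00 -2.252e+00  1.000e-03] F [-3.1  0.5  1.9] w 0.0003 q [-0.42  0.54  0.4   1.71 -0.25  0.94  0.1 ]
```

```bash
python3 -m crank '[[[0,0,0],[0,0.5,0],0],[[0,0,0],[0,1,0],0],[[0,0,0],[0,1.5,0],0],[[0,0,0],[0,2,0],0],[[0,0,0],[0,2.5,0],0],[[0,0,0],[0,3,0],0],[[0,0,0],[0,3,0],0],[[0,0,0],[0,3,0],0]]'; python3 nx.py
```

```text
time: 4.3
position: [0.624, 0.0408, 0.1566]
ee_rot: [-2.187, -2.249, 0.006]
wrist_force: [-16.5, 1.2, 11.3]
grip_width: 0.0003
t 4.3 [0.624  0.0408 0.1566] rot [-2.187 -2.249  0.006] F [-16.5   1.2  11.3] w 0.0003 q [-0.42  0.55  0.4   1.7  -0.25  0.95  0.11]
```

Contact at 16 N with the TCP stopped at x=0.624, so the door is on its stop. I'll back off, lift and head toward the rod grip.

```bash
python3 -m crank '[[[0,0,0],[0,-10,0],0],[[0,0,0],[0,-35,0],0],[[0,0,0],[0,-70,0],0],[[0,0,0],[0,-75,-30],0],[[0,0,0],[0,-80,-70],0],[[0,0,0],[-20,-80,-90],0],[[0,0,0],[-60,-80,-90],40],[[0,0,0],[-100,-80,-90],40]]'; python3 nx.py
python3 - <<'E'
from mv import *; from cell import arm
s=arm.state(); a=.2436; g=np.array([.5146,-.3205,0]); d=np.array([-np.sin(a),np.cos(a),0])
for back,z in((.006,.2),(.006,.05)):
    p=g-back*d;p[2]=z;print(p,to(s,p,a))
E
```

```text
time: 5.1
position: [0.5509, -0.062, 0.248]
ee_rot: [2.186, 2.253, 0.004]
wrist_force: [0.7, 0.4, -0.4]
grip_width: 0.0123
t 5.1 [ 0.5509 -0.062   0.248 ] rot [2.186 2.253 0.004] F [ 0.7  0.4 -0.4] w 0.0123 q [-0.34  0.33  0.48  1.78 -0.17  1.06  0.23]
[ 0.51604719 -0.32632286  0.2       ] ([0.004, 0.0, -0.213], [-263.2, -43.0, 47.8])
[ 0.51604719 -0.32632286  0.05      ] ([0.004, 0.0, -0.213], [-263.2, -43.5, 197.8])
```

```bash
python3 -m crank '[[[0,0,-0.05],[-38,-6,0],40],[[0,0,-0.09],[-76,-13,0],40],[[0,0,-0.13],[-114,-20,10],40],[[0,0,-0.17],[-152,-26,20],40],[[0,0,-0.213],[-190,-33,30],40],[[0,0,-0.213],[-228,-40,40],40],[[0,0,-0.213],[-263,-43,60],40],[[0,0,-0.213],[-263,-43,70],40]]'; python3 look.py wrist:w3 top:t3 scene:s3|tail -1; python3 nx.py 0.516,-.3263,.05,.2436;  python3 - <<'E'
import cv2
t=cv2.imread('pics/t3.png');s=cv2.imread('pics/s3.png')
cv2.imwrite('pics/m3.png',cv2.hconcat([cv2.resize(t[105:205,270:370],(400,400)),cv2.resize(s[150:270,230:350],(400,400))]))
E
```

```text
time: 5.9
position: [0.512, -0.3317, 0.1759]
ee_rot: [1.946, 2.463, -0.005]
wrist_force: [-0.9, -0.5, -0.3]
grip_width: 0.0402
{'time': 6.0, 'q': [0.164, 0.503, 0.4573, 1.7343, -0.2608, 0.9669, 0.9606], 'joint_velocities': [-0.0362, -0.0273, -0.0195, -0.0174, 0.0025, 0.0282, -0.011], 'effort': [2.8708, -63.4745, 9.4976, -27.6919, 0.1467, -0.4954, 0.2624], 'position': [0.5133, -0.326, 0.1752], 'ee_rot': [-1.9399, -2.4687, 0.0012], 'wrist_force': [-0.0007, 0.986, 0.3585], 'torque': [-0.0263, 0.0165, 0.015], 'grip_width': 0.0401}
t 6.05 [ 0.5142 -0.3249  0.1762] rot [-1.938 -2.471 -0.   ] F [ 0.7  0.5 -0.2] w 0.0399 q [ 0.16  0.5   0.46  1.73 -0.26  0.97  0.96]
0.516,-.3263,.05,.2436 ([-0.001, -0.001, -0.003], [-1.9, 1.5, 126.2])
```

View pics/w3.png

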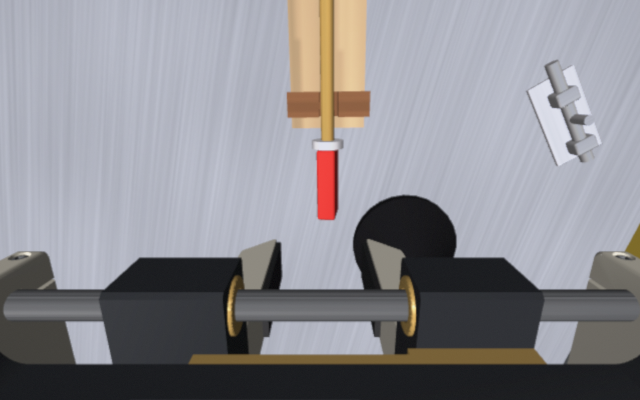

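View pics/m3.png

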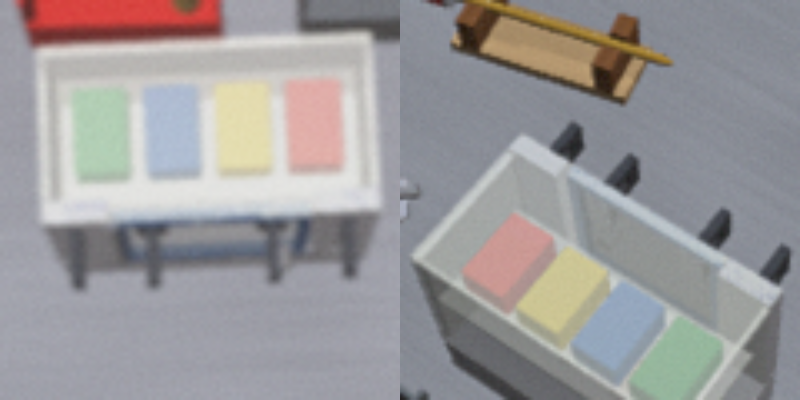

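Run:
```python
from mv import *; from cell import arm
s=arm.state()
e=ray('w3',(327,218),.053);c=ray('w3',(327.5,152),.053);k=ray('w3',(327,20),.045)
print(e,c,np.linalg.norm(e-c),(e+c)/2, 'yaw',np.arctan2(-(k-e)[0],(k-e)[1]),np.arctan2(-(c-e)[0],(c-e)[1]))
K,T=cam('w3')
print('nominal proj',proj('w3',place(.5146,-.3205,.2436,[[0,-.0275,.053],[0,.0275,.053],[0,.12,.045]])))
a=.2436;E=place(.5146,-.3205,a,[[0,-.006,.05]])[0];print(E)
```

```text
[ 0.52076164 -0.34323071  0.053     ] [ 0.5090692  -0.29324796  0.053     ] 0.05133213552449737 [ 0.51491542 -0.31823933  0.053     ] yaw 0.2360442463120828 0.22979731926086192
nominal proj [[326.39483736 222.78404189]
 [325.85345501 152.40219418]
 [324.66002612  13.94965057]]
[ 0.51604719 -0.32632286  0.05      ]
```

```bash
python3 -m crank '[[[0,0,0.005],[0,2,20],40],[[0,0,0.005],[0,2,45],40],[[0,0,0.005],[0,2,70],40],[[0,0,0.005],[0,2,90],40],[[0,0,0.005],[0,2,105],40],[[0,0,0.005],[0,2,116],40],[[0,0,0.005],[0,2,124],40],[[0,0,0.005],[0,2,126],40]]'; python3 nx.py; python3 -m crank '[[[0,0,0],[0,0,0],30],[[0,0,0],[0,0,0],20],[[0,0,0],[0,0,0],5],[[0,0,0],[0,0,0],0],[[0,0,0],[0,0,0],0],[[0,0,0],[0,0,0],0],[[0,0,0],[0,0,0],0],[[0,0,0],[0,0,0],0]]'; python3 nx.py;python3 look.py wrist:w4 scene:s4 |tail -1
```

```text
time: 6.85
position: [0.5164, -0.3247, 0.0504]
ee_rot: [-1.944, -2.468, -0.0]
wrist_force: [-0.4, -0.1, -0.3]
grip_width: 0.0398
t 6.85 [ 0.5164 -0.3247  0.0504] rot [-1.944 -2.468 -0.   ] F [-0.4 -0.1 -0.3] w 0.0398 q [ 0.22  0.66  0.38  1.83 -0.35  0.72  1.03]
time: 7.65
position: [0.5164, -0.3252, 0.0509]
ee_rot: [1.944, 2.467, 0.0]
wrist_force: [-0.2, 0.5, 3.3]
grip_width: 0.0139
t 7.65 [ 0.5164 -0.3252  0.0509] rot [1.944 2.467 0.   ] F [-0.2  0.5  3.3] w 0.0139 q [ 0.22  0.66  0.38  1.83 -0.35  0.72  1.03]
{'time': 7.7, 'q': [0.2176, 0.6591, 0.3808, 1.825, -0.3509, 0.7237, 1.0277], 'joint_velocities': [-0.0001, 0.0015, -0.0005, -0.0007, -0.0002, 0.0017, 0.0003], 'effort': [-0.2438, -68.3397, 8.004, -20.5892, -0.0065, 0.08, -0.0029], 'position': [0.5164, -0.3252, 0.0509], 'ee_rot': [1.9443, 2.467, 0.0001], 'wrist_force': [0.073, -0.9996, 3.0722], 'torque': [0.0136, 0.0919, 0.0682], 'grip_width': 0.0135}
```

View pics/w4.png

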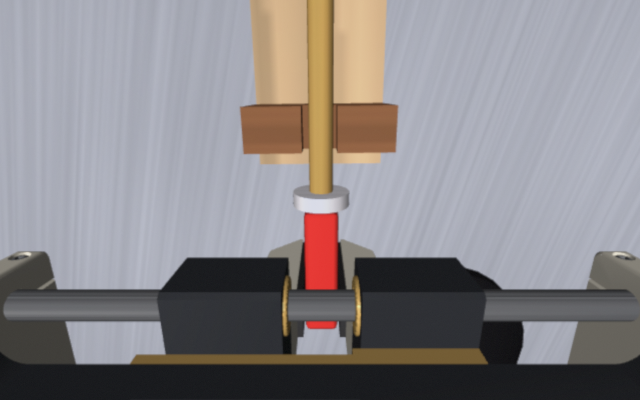

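The grip is held, with the opening at 13.5–14 mm. Lifting now.

```bash
python3 -m crank '[[[0,0,0],[0,0,-5],0],[[0,0,0],[0,0,-15],0],[[0,0,0],[0,0,-30],0],[[0,0,0],[0,0,-50],0],[[0,0,0],[0,0,-75],0],[[0,0,0],[0,0,-100],0],[[0,0,0],[0,0,-115],0],[[0,0,0],[0,0,-120],0]]'
python3 - <<'E'
from mv import *; from cell import arm
s=arm.state();print(s['position'],s['wrist_force'],s['grip_width'])
for yg in(-.376,):
    p=place(*CAB,[[-.078,yg-.0065,.171]])[0];print(p,to(s,p,.0251))
E
```

```text
time: 8.55
position: [0.517, -0.3257, 0.1737]
ee_rot: [1.943, 2.464, 0.001]
wrist_force: [-0.1, 0.9, -1.8]
grip_width: 0.0139
[ 0.51704822 -0.32567816  0.17366694] [-0.06246324  0.8835296  -1.82624641] 0.01392657471270061
[ 0.63452431 -0.34453711  0.171     ] ([0.003, 0.002, 0.211], [-45.8, 109.8, 3.1])
```

```bash
python3 -m crank '[[[0,0,0],[-12,5,0],0],[[0,0,0.02],[-25,20,0],0],[[0,0,0.05],[-38,40,0],0],[[0,0,0.09],[-46,60,0],0],[[0,0,0.13],[-46,80,2],0],[[0,0,0.17],[-46,95,3],0],[[0,0,0.20],[-46,106,3],0],[[0,0,0.211],[-46,110,3],0]]';  python3 look.py wrist:w5 top:t5 scene:s5|tail -1; python3 nx.py
python3 - <<'E'
import cv2
t=cv2.imread('pics/t5.png');s=cv2.imread('pics/s5.png')
cv2.imwrite('pics/m5t.png',cv2.resize(t[120:220,290:420],None,fx=6,fy=6,interpolation=cv2.INTER_CUBIC))
cv2.imwrite('pics/m5s.png',cv2.resize(s[120:240,200:340],None,fx=5,fy=5,interpolation=cv2.INTER_CUBIC))
E
```

```text
time: 9.35
position: [0.6349, -0.3429, 0.167]
ee_rot: [-2.192, -2.249, -0.0]
wrist_force: [-0.6, -0.3, -1.2]
grip_width: 0.0141
{'time': 9.45, 'q': [0.1365, 0.6965, 0.4996, 1.4294, -0.3509, 1.1054, 0.7221], 'joint_velocities': [0.0119, -0.0131, 0.0076, 0.0197, 0.0081, -0.0026, 0.0174], 'effort': [-0.5166, -79.6836, 11.328, -29.8836, -0.1963, 0.1855, -0.3262], 'position': [0.634, -0.3436, 0.1673], 'ee_rot': [-2.1919, -2.2497, 0.0005], 'wrist_force': [-0.5568, 0.6027, -0.9663], 'torque': [-0.176, 0.0372, 0.0182], 'grip_width': 0.0138}
t 9.5 [ 0.6334 -0.3441  0.1675] rot [-2.193e+00 -2.249e+00  1.000e-03] F [-0.6 -0.7 -1.5] w 0.0135 q [ 0.14  0.7   0.5   1.43 -0.35  1.11  0.72]
```

View pics/w5.png

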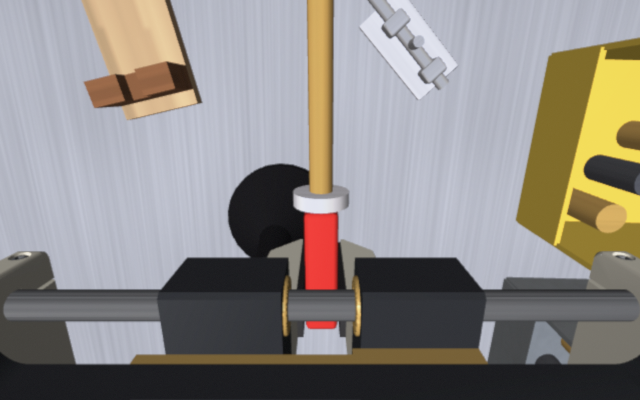

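View pics/m5t.png

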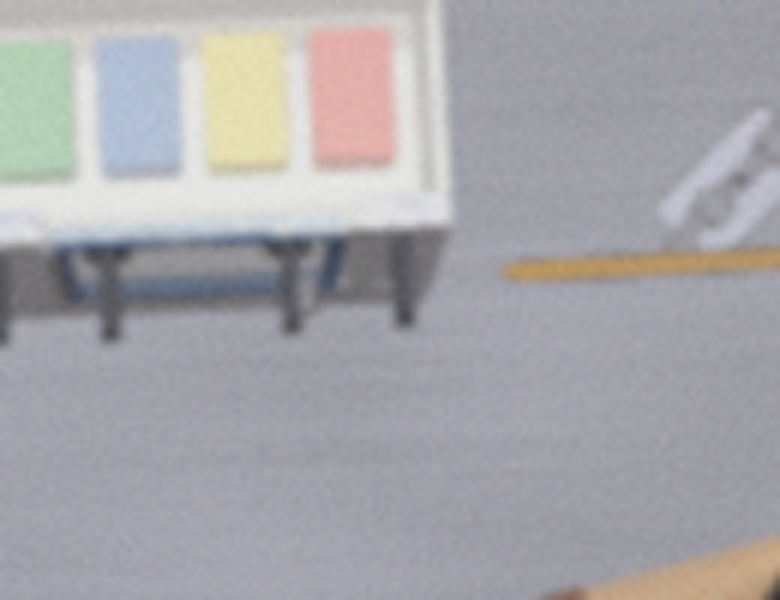

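View pics/m5s.png

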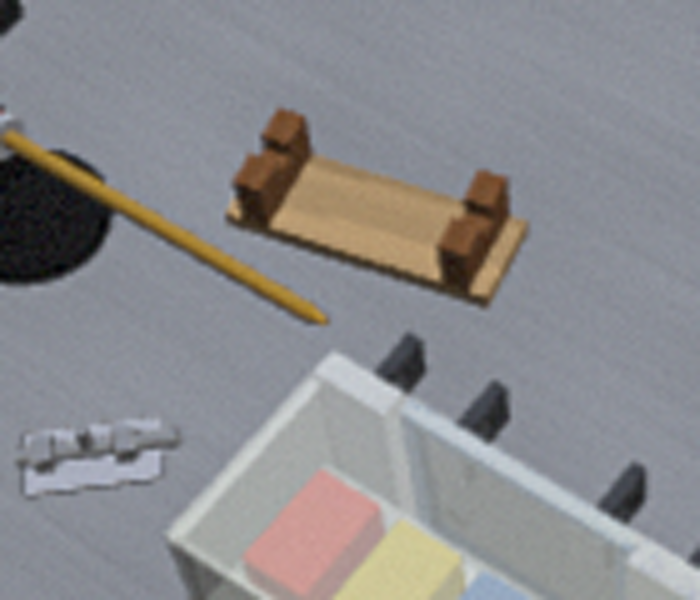

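```bash
cat > tri.py <<'E'
from mv import *
from scipy.optimize import least_squares
def tri(obs): # [(tag,uv)]
    f=lambda p:np.concatenate([proj(t,p)[0]-np.array(uv) for t,uv in obs])
    o=least_squares(f,[.6,-.1,.15]);return o.x,o.fun
def cabinv(p):
    x,y,a=CAB;d=np.array(p)-[x,y,0];c,s=np.cos(a),np.sin(a);return np.array([c*d[0]+s*d[1],-s*d[0]+c*d[1],d[2]])
E
python3 - <<'E'
from tri import *
T=lambda u,v:(290+u/6-.4,120+v/6-.4); S=lambda u,v:(200+u/5-.4,120+v/5-.4)
p,r=tri([('t5',T(503,272)),('s5',S(328,321))]);print('tip',p,cabinv(p),r.round(2))
# line fit of shaft: rod = grip pt + yaw,pitch ; edges
import cv2
tp=np.array([T(560,268.5),T(650,264),T(750,259.5)]);sp=np.array([S(60,165),S(140,212),S(230,264)])
d=None
def f(q):
    yaw,pit=q;d=np.array([-np.sin(yaw)*np.cos(pit),np.cos(yaw)*np.cos(pit),np.sin(pit)])
    L=p-np.linspace(0,.24,50)[:,None]*d;res=[]
    for tag,pts in(('t5',tp),('s5',sp)):
        l=proj(tag,L);a,b=l[0],l[-1];n=np.array([-(b-a)[1],(b-a)[0]])/np.linalg.norm(b-a)
        res+=list((pts-a)@n)
    return res
o=least_squares(f,[.025,0]);print('yaw,pitch',o.x,np.round(o.fun,2))
g=p-.2435*np.array([-np.sin(o.x[0]),np.cos(o.x[0]),np.sin(o.x[1])]);print('grip',g)
ends=np.array([[-.096,-.09,z] for z in(.13,.16)]+[[-.097,-.04,z] for z in(.13,.16)]+[[-.097,.04,z] for z in(.13,.16)])
print(((proj('t5',place(*CAB,ends))+.4-[290,120])*6).round(0).tolist())
print(((proj('s5',place(*CAB,ends[[1,3,5]]))+.4-[200,120])*5).round(0).tolist())
print('corners', ((proj('s5',place(*CAB,[[-.06,-.11,.175],[.06,-.11,.175]]))+.4-[200,120])*5).round(0).tolist(), ((proj('t5',place(*CAB,[[-.06,-.11,.175]]))+.4-[290,120])*6).round(0).tolist())
E
```

```text
tip [ 0.62756013 -0.09383043  0.15792883] [-0.07866991 -0.1316975   0.15792883] [-0.3   0.23 -0.35 -0.04]
yaw,pitch [ 0.03213653 -0.01494429] [-0.23 -0.11  0.12 -0.   -0.04  0.08]
grip [ 0.63538403 -0.3372047   0.16156763]
[[405.0, 329.0], [409.0, 316.0], [293.0, 336.0], [294.0, 324.0], [114.0, 345.0], [111.0, 333.0]]
[[416.0, 333.0], [501.0, 380.0], [641.0, 461.0]]
corners [[333.0, 348.0], [166.0, 534.0]] [[452.0, 225.0]]
```

Tip triangulates to about cab (-79, -132, 158) mm, but robot kinematics suggest z is about 5 mm lower. I'll read the pixels more finely.

```bash
python3 look.py scene:s6 top:t6 |tail -1
python3 - <<'E'
import cv2
t=cv2.imread('pics/t6.png');s=cv2.imread('pics/s6.png')
cv2.imwrite('pics/m6t.png',cv2.resize(t[145:185,345:395],None,fx=15,fy=15,interpolation=cv2.INTER_CUBIC))
cv2.imwrite('pics/m6s.png',cv2.resize(s[175:230,225:295],None,fx=10,fy=10,interpolation=cv2.INTER_CUBIC))
E
```

```text
{'time': 9.55, 'q': [0.1374, 0.6956, 0.5002, 1.4305, -0.3506, 1.1052, 0.7226], 'joint_velocities': [0.0048, -0.004, 0.0016, 0.0033, 0.0006, -0.0009, -0.0011], 'effort': [-0.8766, -79.5641, 11.0443, -29.6756, -0.1711, 0.1412, -0.0421], 'position': [0.6331, -0.3444, 0.1677], 'ee_rot': [-2.1932, -2.2487, 0.0009], 'wrist_force': [0.2307, -0.7486, -1.1024], 'torque': [-0.1771, 0.0622, 0.0313], 'grip_width': 0.0138}
```

View pics/m6t.png

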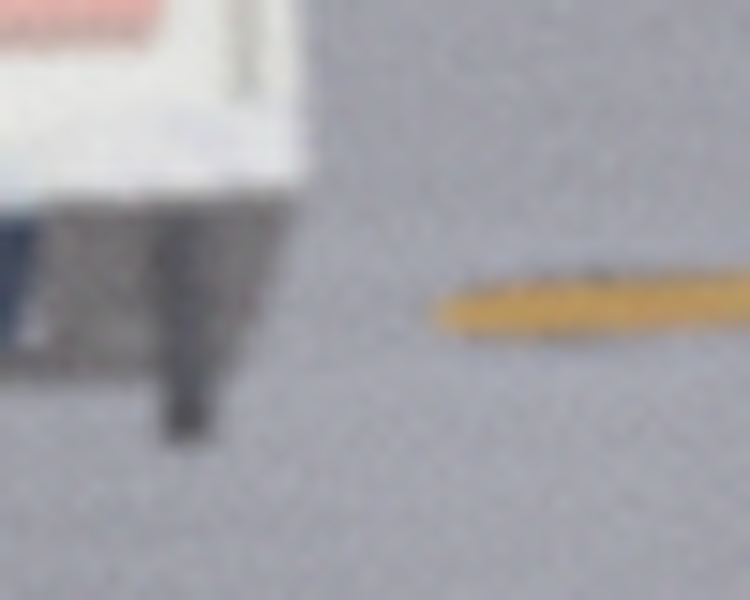

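View pics/m6s.png

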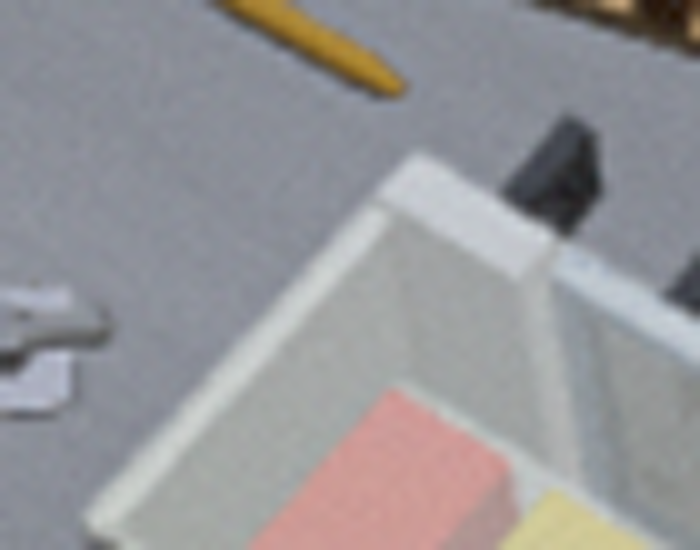

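```bash
cat > rel.py <<'E'
from tri import *
def T(o,k,u,v): return np.array([o[0]+(u+.5)/k-.5,o[1]+(v+.5)/k-.5])
E
python3 - <<'E'
from rel import *
t=lambda u,v:T((345,145),15,u,v); s=lambda u,v:T((225,175),10,u,v)
pr=lambda tag,P:proj(tag,place(*CAB,[P]))[0]
A=[('t6',[-.06,-.11,.175],t(307,192)),('t6',[-.096,-.09,.13],t(188,440)),('s6',[-.06,-.11,.175],s(418,150)),('s6',[.06,-.11,.175],s(86,522)),('s6',[-.096,-.086,.16],s(575,114)),('s6',[-.096,-.094,.16],s(562,114))]
for tag,P,o in A: print(tag,P,(o-pr(tag,P)).round(2))
dt=np.mean([o-pr(g,P) for g,P,o in A if g=='t6'],0); ds=np.mean([o-pr(g,P) for g,P,o in A[2:4]],0)
for a,b in((dt*0,ds*0),(dt,ds)):
    p,r=tri([('t6',t(435,312)-a),('s6',s(406,91)-b)]);print(cabinv(p).round(4),r.round(2))
# expected by kinematics
M=R.from_rotvec([-2.1932,-2.2487,.0009]).as_matrix();q=np.array([.6331,-.3444,.1677])
for pit in(0,-.015):
    p=q+M@[.2435+.0065,0,.0109]+[0,0,.2435*pit];print('kin',p,cabinv(p),(proj('t6',p)[0]-t(435,312)).round(2),(proj('s6',p)[0]-s(406,91)).round(2))
E
```

```text
t6 [-0.06, -0.11, 0.175] [0.1  0.15]
t6 [-0.096, -0.09, 0.13] [ 0.01 -0.53]
s6 [-0.06, -0.11, 0.175] [0.12 0.3 ]
s6 [0.06, -0.11, 0.175] [0.38 0.42]
s6 [-0.096, -0.086, 0.16] [-2.03 -1.1 ]
s6 [-0.096, -0.094, 0.16] [-0.69  0.42]
[-0.0794 -0.1322  0.1572] [-0.21  0.15 -0.24 -0.03]
[-0.0797 -0.1325  0.158 ] [-0.02  0.02 -0.03 -0.  ]
kin [ 0.62684577 -0.0944791   0.15678047] [-0.07940032 -0.13232804  0.15678047] [-0.18  0.18] [-0.25  0.05]
kin [ 0.62684577 -0.0944791   0.15312797] [-0.07940032 -0.13232804  0.15312797] [-0.31  0.46] [-0.07  0.91]
```

Robot kinematics with a level rod match both cameras within 0.25 px, so the rod isn't sagging. I'll align it with the holes and stop the nose just short of the bracket.

```bash
python3 -m crank '[[[0,0,0],[0,0.5,4],0],[[0,0,0],[0,1,8],0],[[0,0,0],[0,1.5,11],0],[[0,0,0],[0,1.5,12],0],[[0,0,0],[10,1.5,12],0],[[0,0,0],[18,1.5,12],0],[[0,0,0],[23,1.5,12],0],[[0,0,0],[25,1.5,12],0]]'; python3 look.py scene:s7 top:t7 |tail -1;cat >> rel.py <<'E'
def tipkin(s,off=(.25,0,.0109)):
    M=R.from_rotvec(s['ee_rot']).as_matrix();p=np.array(s['position'])+M@np.array(off)
    return cabinv(p).round(4), 'yawerr',round(float(np.arctan2(M[1,1],M[0,1])-CAB[2]),4),'pitch',round(float(M[2,0]),4)
E
python3 - <<'E'
from rel import *; from cell import arm
s=arm.state();print(tipkin(s),to(s,s['position'],CAB[2])[0],s['wrist_force'])
import cv2
t=cv2.imread('pics/t7.png');s=cv2.imread('pics/s7.png')
cv2.imwrite('pics/m7.png',cv2.hconcat([cv2.resize(t[145:185,345:385],(400,400),interpolation=cv2.INTER_CUBIC),cv2.resize(s[175:215,245:285],(400,400),interpolation=cv2.INTER_CUBIC)]))
E
```

```text
time: 10.4
position: [0.6353, -0.3175, 0.1559]
ee_rot: [-2.192, -2.25, -0.001]
wrist_force: [-0.3, 0.3, -1.1]
grip_width: 0.0139
{'time': 10.45, 'q': [0.0984, 0.6889, 0.496, 1.4746, -0.3533, 1.0676, 0.6964], 'joint_velocities': [0.0103, 0.0063, 0.006, -0.0089, -0.0009, 0.0014, 0.0063], 'effort': [0.8428, -79.0626, 11.9847, -28.8889, 0.0372, 0.0429, 0.0045], 'position': [0.6352, -0.3177, 0.1559], 'ee_rot': [-2.192, -2.2504, -0.0009], 'wrist_force': [0.2529, -0.8481, -1.0509], 'torque': [-0.1979, 0.0049, -0.0181], 'grip_width': 0.0137}
(array([-0.0769, -0.1063,  0.1451]), 'yawerr', 0.0007, 'pitch', 0.0001) [0.0, -0.0, 0.001] [ 0.42935286  0.40654789 -0.8200812 ]
```

View pics/m7.png

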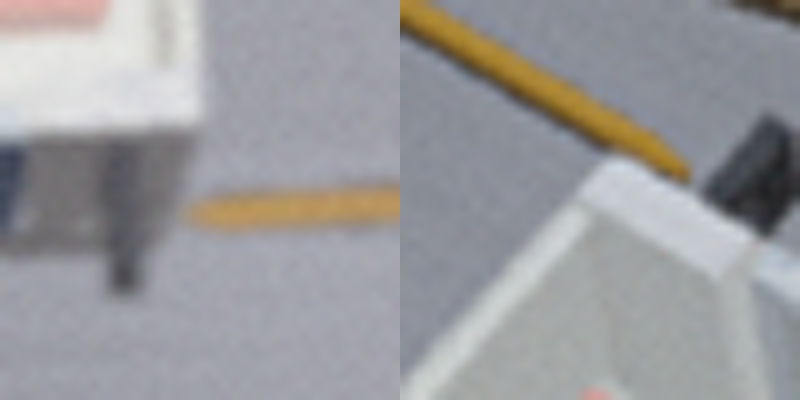

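```bash
python3 -m crank '[[[0,0,0],[4,-0.5,0],0],[[0,0,0],[8,-0.5,0],0],[[0,0,0],[12,-0.5,0],0],[[0,0,0],[17,-0.5,0],0],[[0,0,0],[22,-0.5,0],0],[[0,0,0],[27,-0.5,0],0],[[0,0,0],[32,-0.5,0],0],[[0,0,0],[35,-0.5,0],0]]'; python3 look.py scene:s8 top:t8 |tail -1
python3 - <<'E'
from rel import *; from cell import arm
s=arm.state();print(tipkin(s),s['wrist_force'],s['torque'])
import cv2
t=cv2.imread('pics/t8.png');s=cv2.imread('pics/s8.png')
cv2.imwrite('pics/m8.png',cv2.hconcat([cv2.resize(t[145:185,335:375],(400,400),interpolation=cv2.INTER_CUBIC),cv2.resize(s[175:225,255:305],(400,400),interpolation=cv2.INTER_CUBIC)]))
E
```

```text
time: 11.3
position: [0.6336, -0.2832, 0.1557]
ee_rot: [-2.193, -2.249, -0.0]
wrist_force: [0.5, 0.3, -1.2]
grip_width: 0.0139
{'time': 11.35, 'q': [0.0431, 0.6639, 0.4983, 1.5228, -0.3483, 1.0443, 0.6544], 'joint_velocities': [0.0087, 0.0052, -0.0005, -0.0084, -0.0008, 0.0034, 0.0074], 'effort': [1.8262, -76.9427, 12.3734, -28.6854, 0.1547, -0.0261, 0.0448], 'position': [0.6337, -0.2828, 0.1557], 'ee_rot': [-2.1923, -2.2496, -0.0008], 'wrist_force': [-0.3855, 0.4457, -0.7175], 'torque': [-0.0741, -0.0207, 0.0674], 'grip_width': 0.0137}
(array([-0.0775, -0.0712,  0.1449]), 'yawerr', 0.0006, 'pitch', 0.0004) [ 0.69052143 -0.25424539 -0.70170993] [-0.12107727  0.03906241 -0.0042842 ]
```

View pics/m8.png

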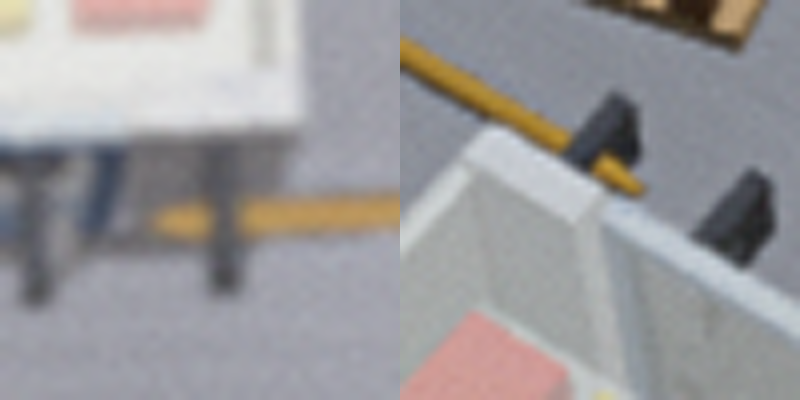

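The nose is through the first bracket with no contact force. On to the door bracket.

```bash
python3 -m crank '[[[0,0,0],[6,0,0],0],[[0,0,0],[12,0,0],0],[[0,0,0],[18,0,0],0],[[0,0,0],[24,0,0],0],[[0,0,0],[31,0,0],0],[[0,0,0],[38,0,0],0],[[0,0,0],[45,0,0],0],[[0,0,0],[51,0,0],0]]'
python3 - <<'E'
from rel import *; from cell import arm
s=arm.state();print(tipkin(s),s['wrist_force'],s['torque'])
E
```

```text
time: 12.2
position: [0.6322, -0.2322, 0.1557]
ee_rot: [-2.193, -2.249, -0.0]
wrist_force: [-0.7, -0.9, -0.2]
grip_width: 0.014
(array([-0.0775, -0.0201,  0.1449]), 'yawerr', 0.0002, 'pitch', 0.0002) [-0.67274843 -0.91866163 -0.18909226] [-0.20523777  0.02733347  0.00150383]
```

```bash
python3 -m crank '[[[0,0,0],[10,0,0],0],[[0,0,0],[21,0,0],0],[[0,0,0],[32,0,0],0],[[0,0,0],[43,0,0],0],[[0,0,0],[53,0,0],0],[[0,0,0],[63,0,0],0],[[0,0,0],[71,0,0],0],[[0,0,0],[76,0,0],0]]';python3 look.py scene:s9 top:t9 |tail -1
python3 - <<'E'
from rel import *; from cell import arm
s=arm.state();print(tipkin(s),s['wrist_force'],s['torque'])
import cv2
t=cv2.imread('pics/t9.png');s=cv2.imread('pics/s9.png')
cv2.imwrite('pics/m9.png',cv2.hconcat([cv2.resize(t[135:195,280:340],(400,400),interpolation=cv2.INTER_CUBIC),cv2.resize(s[175:245,265:335],(400,400),interpolation=cv2.INTER_CUBIC)]))
E
```

```text
time: 13.0
position: [0.6304, -0.156, 0.1557]
ee_rot: [-2.193, -2.25, -0.0]
wrist_force: [-0.4, -0.4, -0.8]
grip_width: 0.0135
{'time': 13.05, 'q': [-0.1658, 0.5958, 0.505, 1.6489, -0.3332, 0.9837, 0.479], 'joint_velocities': [0.0138, 0.0055, -0.0002, -0.01, -0.0026, 0.0029, 0.0157], 'effort': [2.7347, -71.1394, 12.294, -27.7502, 0.3001, -0.09, 0.0874], 'position': [0.6305, -0.1553, 0.1557], 'ee_rot': [-2.1918, -2.2499, -0.0009], 'wrist_force': [0.8175, 0.3945, -1.0556], 'torque': [-0.0717, 0.0174, -0.0147], 'grip_width': 0.014}
(array([-0.0776,  0.056 ,  0.1449]), 'yawerr', 0.0009, 'pitch', 0.0004) [-0.22730163  0.15578784 -1.64473876] [-0.18487811  0.06928331 -0.03096156]
```

View pics/m9.png

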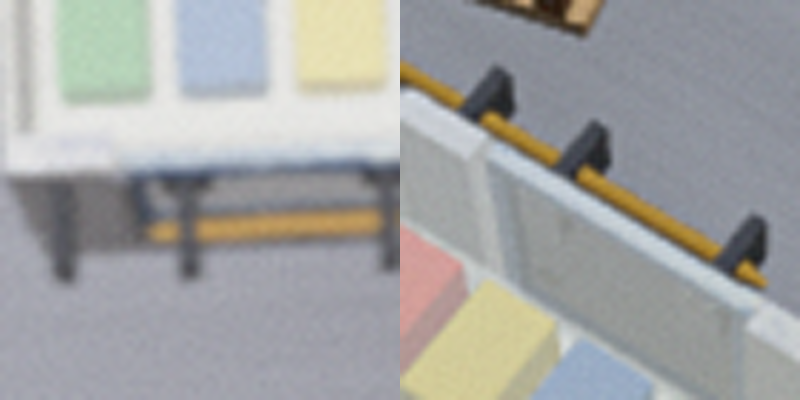

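Three brackets passed, force-free. The last needs about 60 mm more to collar contact, so I'll go 57 mm and then creep.

```bash
python3 -m crank '[[[0,0,0],[7,0,0],0],[[0,0,0],[15,0,0],0],[[0,0,0],[23,0,0],0],[[0,0,0],[31,0,0],0],[[0,0,0],[39,0,0],0],[[0,0,0],[47,0,0],0],[[0,0,0],[53,0,0],0],[[0,0,0],[56,0,0],0]]';python3 -m crank '[[[0,0,0],[0.5,0,0],0],[[0,0,0],[1,0,0],0],[[0,0,0],[1.5,0,0],0],[[0,0,0],[2,0,0],0],[[0,0,0],[2.5,0,0],0],[[0,0,0],[3,0,0],0],[[0,0,0],[3,0,0],0],[[0,0,0],[3,0,0],0]]'
python3 - <<'E'
from rel import *; from cell import arm
s=arm.state();print(tipkin(s),s['wrist_force'],s['torque'])
E
```

```text
time: 13.9
position: [0.629, -0.1001, 0.1557]
ee_rot: [-2.192, -2.25, -0.0]
wrist_force: [0.2, 0.2, -1.0]
grip_width: 0.0139
time: 14.7
position: [0.6288, -0.0981, 0.1557]
ee_rot: [-2.194, -2.249, -0.0]
wrist_force: [-0.0, 0.1, -0.9]
grip_width: 0.0138
(array([-0.0775,  0.114 ,  0.1448]), 'yawerr', -0.0001, 'pitch', 0.0) [-0.04533431  0.09188687 -0.91857028] [-0.12527215  0.04125825  0.02002407]
```

```bash
python3 -m crank '[[[0,0,0],[0.5,0,0],0],[[0,0,0],[1,0,0],0],[[0,0,0],[1.5,0,0],0],[[0,0,0],[2,0,0],0],[[0,0,0],[2.5,0,0],0],[[0,0,0],[3,0,0],0],[[0,0,0],[3.5,0,0],0],[[0,0,0],[3.5,0,0],0]]'
python3 - <<'E'
from rel import *; from cell import arm
s=arm.state();print(tipkin(s),s['wrist_force'],s['torque'])
E
```

```text
time: 15.5
position: [0.6287, -0.0951, 0.1558]
ee_rot: [2.194, 2.248, -0.001]
wrist_force: [1.0, -2.2, -1.8]
grip_width: 0.0134
(array([-0.0774,  0.117 ,  0.1447]), 'yawerr', -0.0006, 'pitch', -0.0006) [ 1.04419449 -2.19281566 -1.75027602] [-0.62886471  0.03782857  0.00420418]
```

```bash
python3 -m crank '[[[0,0,0],[0.5,0,0],0],[[0,0,0],[1,0,0],0],[[0,0,0],[1.5,0,0],0],[[0,0,0],[1.5,0,0],0],[[0,0,0],[1.5,0,0],0],[[0,0,0],[1.5,0,0],0],[[0,0,0],[1.5,0,0],0],[[0,0,0],[1.5,0,0],0]]'; python3 look.py wrist:w10 scene:s10 top:t10 | tail -1
python3 - <<'E'
from rel import *; from cell import arm
s=arm.state();print(tipkin(s),s['wrist_force'],s['torque'])
import cv2
t=cv2.imread('pics/t10.png');s=cv2.imread('pics/s10.png')
cv2.imwrite('pics/m10.png',cv2.hconcat([cv2.resize(t[135:195,270:330],(400,400),interpolation=cv2.INTER_CUBIC),cv2.resize(s[165:265,255:355],(400,400),interpolation=cv2.INTER_CUBIC)]))
E
```

```text
time: 16.3
position: [0.6286, -0.095, 0.1558]
ee_rot: [2.194, 2.246, -0.002]
wrist_force: [-0.4, -6.6, -1.8]
grip_width: 0.014
{'time': 16.4, 'q': [-0.2699, 0.5751, 0.5096, 1.6864, -0.3262, 0.965, 0.382], 'joint_velocities': [0.0001, -0.0007, 0.0012, 0.0001, 0.0001, 0.0026, -0.0008], 'effort': [-4.1908, -69.5133, 6.1385, -27.4326, -1.8552, 1.0426, 0.0583], 'position': [0.6287, -0.095, 0.1559], 'ee_rot': [2.1941, 2.2459, -0.0019], 'wrist_force': [1.1469, -6.6136, -2.567], 'torque': [-1.6223, -0.004, -0.0162], 'grip_width': 0.014}
(array([-0.0772,  0.1171,  0.1444]), 'yawerr', -0.0018, 'pitch', -0.0021) [-0.12621904 -7.30763904 -1.90567052] [-1.6202071  -0.05652317 -0.03818068]
```

View pics/w10.png

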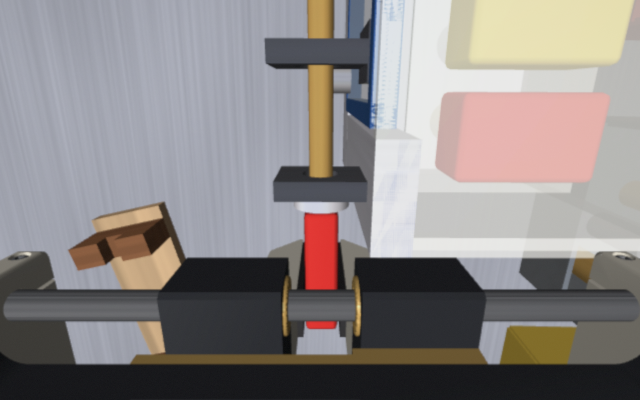

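View pics/m10.png

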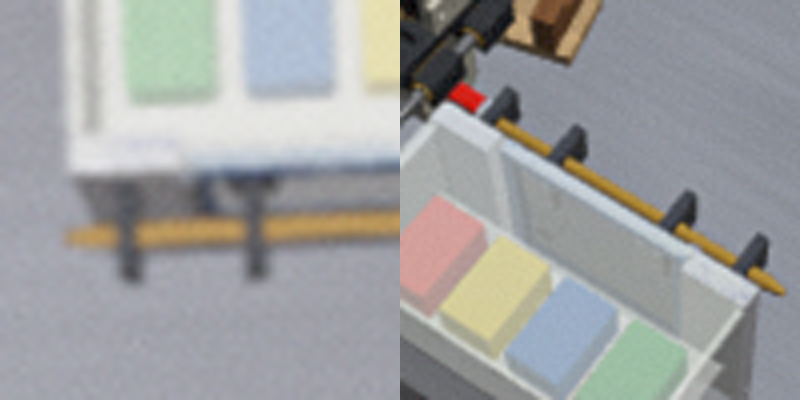

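The collar sits against the right bracket (wrist view: collar at (321,205) touching the bracket at (320,190)), with about 7 N push. The nose is out past the left bracket. Releasing.

```bash
python3 -m crank '[[[0,0,0],[0,0,0],18],[[0,0,0],[0,0,0],25],[[0,0,0],[0,0,0],32],[[0,0,0],[0,0,0],36],[[0,0,0],[0,0,0],36],[[0,0,0],[0,0,0],36],[[0,0,0],[0,0,0],36],[[0,0,0],[0,0,0],36]]'; python3 nx.py; python3 -m crank '[[[0,0,0],[0,0,-3],36],[[0,0,0],[0,0,-8],36],[[0,0,0],[0,0,-20],36],[[0,0,0],[0,0,-40],36],[[0,0,0],[0,0,-65],36],[[0,0,0],[0,0,-90],36],[[0,0,0],[-15,0,-110],36],[[0,0,0],[-30,0,-120],36]]'; python3 look.py wrist:w11 scene:s11 top:t11 | tail -1
python3 - <<'E'
import cv2
t=cv2.imread('pics/t11.png');s=cv2.imread('pics/s11.png')
cv2.imwrite('pics/m11.png',cv2.hconcat([cv2.resize(t[125:205,270:350],(400,400),interpolation=cv2.INTER_CUBIC),cv2.resize(s[165:265,255:355],(400,400),interpolation=cv2.INTER_CUBIC)]))
E
```

```text
time: 17.25
position: [0.6287, -0.0931, 0.1557]
ee_rot: [-2.194, -2.249, -0.0]
wrist_force: [-0.9, -0.4, 0.2]
grip_width: 0.036
t 17.25 [ 0.6287 -0.0931  0.1557] rot [-2.194 -2.249 -0.   ] F [-0.9 -0.4  0.2] w 0.036 q [-0.27  0.57  0.51  1.69 -0.33  0.97  0.38]
time: 18.05
position: [0.6303, -0.1236, 0.2788]
ee_rot: [2.191, 2.248, 0.004]
wrist_force: [0.2, -0.2, -0.2]
grip_width: 0.0357
{'time': 18.15, 'q': [-0.2533, 0.4761, 0.5652, 1.5262, -0.264, 1.2126, 0.3745], 'joint_velocities': [-0.0189, 0.0239, -0.0391, 0.0468, -0.0159, -0.028, -0.024], 'effort': [-1.5944, -64.4164, 8.0653, -32.2364, -0.2181, 0.5405, 0.3584], 'position': [0.6297, -0.1268, 0.2779], 'ee_rot': [2.1954, 2.2419, 0.0013], 'wrist_force': [-0.2612, -0.6715, 0.4349], 'torque': [-0.0859, 0.0442, 0.051], 'grip_width': 0.0362}
```

View pics/w11.png

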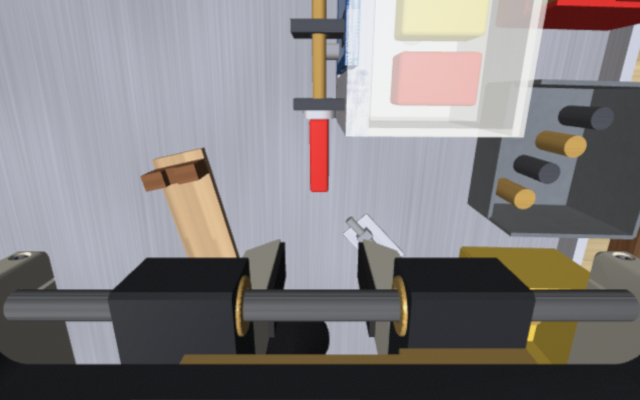

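View pics/m11.png

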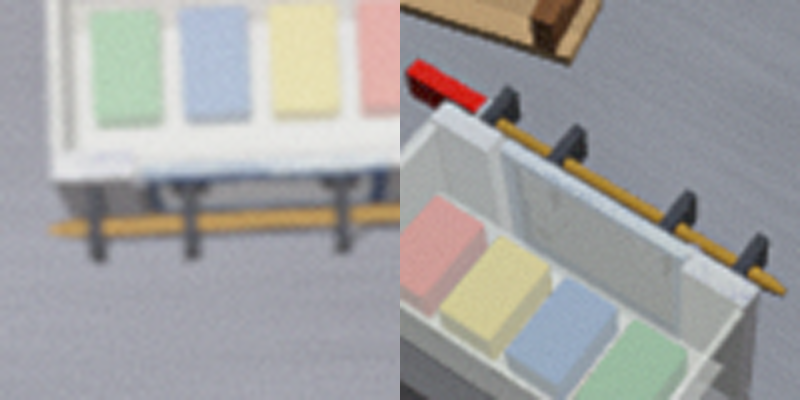

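View pics/t11.png

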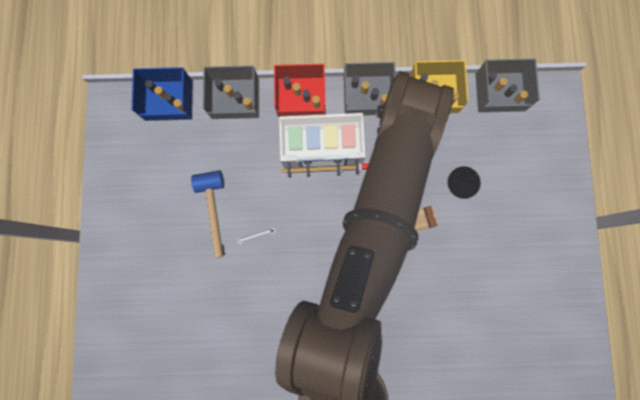

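The rod lies through all four brackets with its collar against the right one. The door is shut and the visible bystanders are where they were. Handing in.

```bash
python3 -c "
from cell import arm
print(arm.hand_in()); print(arm.state()['time'])"
```

```text
the job is handed in; nothing more can be done
None
the job is handed in; nothing more can be done
```

I pushed the door shut against its stop (about 16 N when it seated). Then I slid the rod through all four brackets until its collar met the right-hand one at about 7 N, let go, and handed in at about 18 s of the 64 s. `hand_in()` gives no verdict, so I can't confirm the run passed.

**Insertion checks:** Just before release, the robot's own pose put the nose within about 1 mm of the hole line and 27 mm past the left eye, level and parallel within 0.003 rad.

**After release:** The pictures show:
- The door is flush and the rod is straight through all four brackets.
- The nose sticks out on the left and the collar is on the right bracket.
- The mallet, drawer pull and funnel are where they were at the start. The arm hid the latch from above, but the wrist view shows it, and the arm never came near it. I judged all four by eye.
- I didn't re-measure the nose after release. I expected it to drop about 2.5 mm into the holes, against the 7 mm allowed.

**Disagreement:** An early camera estimate made the rod look tilted by 0.015 rad and its grip about 5 mm too high. Closer pixel readings agreed with the robot's pose to about 0.25 px, so I used those.

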